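# Feel which punch boxes are full and tray them

## Task

Three look-alike punch boxes stand in a row on the bench, and not all of them have their punches in. Go along the row from the robot's left to its right and feel the weight of each box: lift its knob end about a finger's breadth, hold it a moment with the far end still resting on the bench, and let it down again. Put every full box, carried level by its top handle and set down rather than dropped, flat on the floor of the open wooden tray, leave the empty ones standing in their places on the bench, and do not disturb the other things on the bench.

Things in the scene. Friction and masses are not known exactly. Their poses are not given: they have to be found in the camera images.
- box_a: closed box of light wood, 200 (x) x 76 (y) x 58 (z) mm; all three look alike, and only the weight tells if the punches are in: 0.68 to 0.9 kg full, 0.25 to 0.34 kg empty, centre of mass at mid-length. Origin at the centre of the underside, z up, x along its length. A ball knob on the end that looks to -x (to the robot); a fixed arch handle on the lid
- box_a_knob (a point): centre of the ball knob of box_a: a 28 mm ball, centre 26 mm out from the box's end face (126 mm from the box's middle) and 34 mm above its underside. Held from both sides (along the box's y) and lifted straight up, it lets the box tip about the bottom edge of its far end
- box_a_handle (a point): middle of the handle bar on the lid of box_a, straight above the box's origin and 93 mm above its underside. The bar is 12 mm wide, 12 mm high and 90 mm long, along the box's x, with 29 mm clear between it and the lid; its two thin legs stand 42 mm either side of the middle
- box_b: closed box of light wood, 200 (x) x 76 (y) x 58 (z) mm; all three look alike, and only the weight tells if the punches are in: 0.68 to 0.9 kg full, 0.25 to 0.34 kg empty, centre of mass at mid-length. Origin at the centre of the underside, z up, x along its length. A ball knob on the end that looks to -x (to the robot); a fixed arch handle on the lid
- box_b_knob (a point): centre of the ball knob of box_b: a 28 mm ball, centre 26 mm out from the box's end face (126 mm from the box's middle) and 34 mm above its underside. Held from both sides (along the box's y) and lifted straight up, it lets the box tip about the bottom edge of its far end
- box_b_handle (a point): middle of the handle bar on the lid of box_b, straight above the box's origin and 93 mm above its underside. The bar is 12 mm wide, 12 mm high and 90 mm long, along the box's x, with 29 mm clear between it and the lid; its two thin legs stand 42 mm either side of the middle
- box_c: closed box of light wood, 200 (x) x 76 (y) x 58 (z) mm; all three look alike, and only the weight tells if the punches are in: 0.68 to 0.9 kg full, 0.25 to 0.34 kg empty, centre of mass at mid-length. Origin at the centre of the underside, z up, x along its length. A ball knob on the end that looks to -x (to the robot); a fixed arch handle on the lid
- box_c_knob (a point): centre of the ball knob of box_c: a 28 mm ball, centre 26 mm out from the box's end face (126 mm from the box's middle) and 34 mm above its underside. Held from both sides (along the box's y) and lifted straight up, it lets the box tip about the bottom edge of its far end
- box_c_handle (a point): middle of the handle bar on the lid of box_c, straight above the box's origin and 93 mm above its underside. The bar is 12 mm wide, 12 mm high and 90 mm long, along the box's x, with 29 mm clear between it and the lid; its two thin legs stand 42 mm either side of the middle
- box_a_foot (a point): middle of the bottom edge of the far end of box_a (the end without the knob), 100 mm from the box's middle, on the bench when the box stands
- box_b_foot (a point): middle of the bottom edge of the far end of box_b (the end without the knob), 100 mm from the box's middle, on the bench when the box stands
- box_c_foot (a point): middle of the bottom edge of the far end of box_c (the end without the knob), 100 mm from the box's middle, on the bench when the box stands
- tray: open plywood bench tray fixed to the bench, to the left of the row of boxes: outside 286 (x) x 216 (y) x 42 (z) mm, walls and floor 8 mm, inside 270 x 200 mm, so two boxes (240 mm long over the knob) go in side by side, lengthwise. Origin at the centre of its underside, x along its length
- tray_in (a point): centre of the tray's inner floor, 8 mm above the bench
- plate: copper plate, 240 mm across, 13 mm high, lying on the bench to the right of the row; leave it alone. Origin under its centre
- hammer: chasing hammer, 260 mm long, lying on the bench to the left of the tray; leave it alone. Origin under its middle
- bowl: copper bowl, 110 mm across, 50 mm high, standing beyond the row; leave it alone. Origin under its centre
- punch_block: wooden block 90 x 70 x 45 mm with a dozen steel punches standing in it, about 125 mm high in all, on the robot's near right; leave it alone. Origin under its centre

How it is judged:
By the outcome, as a careful person would: the job done as asked, in the order asked, and still so for the second after the job is handed in, with the robot touching nothing.
It also fails if it takes over 72 s, if anything falls off the work surface, if the arm or the gripper's body presses on something with over 40 N, if the wrist force passes 120 N, or if a joint passes its speed limit or range.

## Robot

A 6-joint arm with a two-finger parallel gripper is mounted at the origin on the work surface. World frame = base frame: x ahead of the robot, y to its left, z up, the work surface at z = 0. Lengths are in m, angles in rad, forces in N, time in s.
With the tool pointing down it reaches from about 0.275 to 0.775 m from the base axis. Payload 14.6 kg.
Tool frame: the origin (TCP) lies between the finger pads; the fingertips stand 17 mm ahead of it and the grasp point (between the pads) lies 2 mm behind it; z points along the fingers, y is the direction in which the jaws open and shut (so a half turn about z gives the same grasp; the last joint's range is limited). The gripper opens to 85 mm and grips with 20 to 120 N. Pads are 22 mm wide; open, the fingers measure 114 mm over their backs; the gripper's body (76 mm by 85 mm) begins 54 mm behind the grasp point. The pads swing forward as they close: fully open they stand 13 mm farther back than shut.
Start: joints at [-0.155, 0.263, -0.048, 1.259, 0, 1.415], TCP at [0.525, -0, 0.248] pointing down, gripper open.
Joint ranges: [-2.65, 2.65], [-0.89, 1.7], [-1.18, 1.37], [-2.13, 2.11], [-1.35, 1.29], [-3.14, 3.14]. Speed limits (rad/s): [1.89, 1.89, 2.57, 2.79, 3.14, 3.14].

## Interface

Orientations are given as a rotation vector (axis times angle).
In Python, from workcell import ctrl gives the robot as it stands.
- The arm moves only by the tool drive_tool, never from a script. Its argument "plan" is a list of rows, each a list of 2 entries, a list of its own where there are three numbers: the shift along the tool's x, y, z in cm, then the turn about the tool's z in rad. In form: [[[tx, ty, tz], turn], ...]. A call has 1 to 20 rows; each row is the pose to reach, as a shift and turn from the pose commanded when the call began, along the tool's axes at that moment; what a row does not reach only later rows make up. A row lasts 1/10 s, in which the tool goes at most 50 mm and 8.59 degrees, less where a joint would pass 70% of its speed; a pose out of reach is approached as far as the arm can. A call with a gripper value outside its range is refused whole. "fingers" is the opening, from -1 (shut) to 1 (fully open), set as the call begins (left out, the last holds). The fingers move at their own pace and stop on an object; "squeeze" is the grip in N (left out, the last holds). Time passes only in rows, so rows that repeat a pose let the fingers close. It gives the time, the measured TCP pose, the force and the opening at its end, in the units of the state.
- ctrl.get_obs(): the state, without advancing time (a new reading comes with each control period).
- ctrl.get_image(name): name is "scene" or "side" or "wrist"; returns the picture (480x640x3 uint8, red, green, blue); there is no depth.
- ctrl.camera_model(name): a dict with "intrinsics" (3x3 intrinsics, pixels), "pose" (4x4, takes a point from camera to world coordinates). Camera axes: x right, y down, z forward; pixel columns grow to the right and rows downward; lengths in m; the calibration is good to about 2 mm. A picture is of the moment at which its call begins: read the wrist's pose just before it. camera_model takes no time and is no camera call; for the wrist camera it gives the pose at the moment of the call.
- ctrl.close_job(): hands the job in, once; it reports no verdict.
The state is a dict: "clock": time; "joints": joint angles; "dq": joint speeds; "joint_torque": joint torques, N m; "ee_pos": TCP position; "ee_rot": TCP orientation; "contact_force": force on the tool from outside, world axes, zero at the start; "wrist_torque": the same for the moment, N m; "gripper_width": opening from 0.0 (shut) to 1.0 (fully open).
Only numpy, scipy, OpenCV 4.12 (cv2) and the standard library are available. Lean on these libraries where they do the work, as an engineer would, in place of code of your own. Each camera call takes 0.05 s, during which the arm holds its last target. There are 200 camera calls.

## Working session

There is one attempt and no reset: what is moved stays moved. The work goes in short steps, Python scripts to look and compute and a tool call to move; the robot and the scene stay as the last step left them, time stands still between calls to the robot, and variables do not carry over. Pictures are saved under pics/ and viewed, about 8 in all and at most 12, crops included, and the job is handed in when it is done.

Besides the shell and the picture viewer there is one more tool, called after ">>>" by a JSON object that holds its "name" and its "arguments", one argument or row to a line. drive_tool: Moves the arm, as the interface text tells. Its arguments: {"type":"object","properties":{"plan":{"type":"array"},"fingers":{"type":"number"},"squeeze":{"type":"number"}},"required":["plan"]}

```bash
mkdir -p pics
python3 - <<'E'
from workcell import ctrl
import cv2
o=ctrl.get_obs()
for k,v in o.items(): print(k,v)
for n in ("scene","side"):
    cv2.imwrite(f"pics/{n}0.png",ctrl.get_image(n)[:,:,::-1])
    m=ctrl.camera_model(n);print(n,m)
E
```

```text
clock 0.0
joints [-1.55325592e-01  2.63550873e-01 -4.89389569e-02  1.25936725e+00
 -1.61000572e-05  1.41550028e+00]
dq [-0.00067866  0.00209945 -0.00097022  0.00037831  0.00090158  0.00053306]
joint_torque [ 6.28219332e-04 -6.37613010e+01  3.84567368e+01  1.37825581e-02
  8.02127857e-07 -5.80562346e-05]
ee_pos [5.24756802e-01 1.50470053e-05 2.47809844e-01]
ee_rot [-2.22087483e+00 -2.22080923e+00  1.00193030e-03]
contact_force [-0.04235548 -0.00481859 -0.51799075]
wrist_torque [-0.04100649  0.06371983 -0.00809236]
gripper_width 1.0033193645932548
scene {'intrinsics': array([[618.48432896,   0.        , 323.06031315],
       [  0.        , 618.48432896, 243.50169436],
       [  0.        ,   0.        ,   1.        ]]), 'pose': array([[ 0.82828331,  0.4543171 , -0.32793708,  1.14278333],
       [ 0.56016758, -0.68460182,  0.46640393, -0.81175385],
       [-0.01261104, -0.57001431, -0.82153798,  1.64156134],
       [ 0.        ,  0.        ,  0.        ,  1.        ]])}
side {'intrinsics': array([[604.26148499,   0.        , 318.00383819],
       [  0.        , 604.26148499, 228.90745237],
       [  0.        ,   0.        ,   1.        ]]), 'pose': array([[ 0.98013975, -0.09036864,  0.17652078,  0.28523331],
       [-0.19721718, -0.53742753,  0.81992502, -1.08962585],
       [ 0.02077162, -0.83845403, -0.54457633,  0.82033531],
       [ 0.        ,  0.        ,  0.        ,  1.        ]])}
```

View pics/scene0.png

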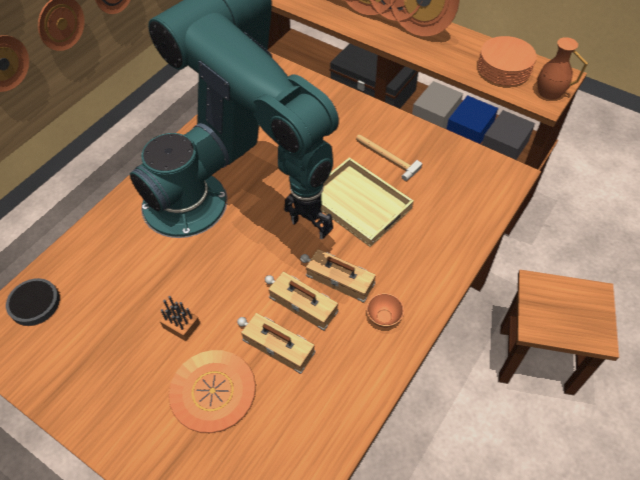

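View pics/side0.png

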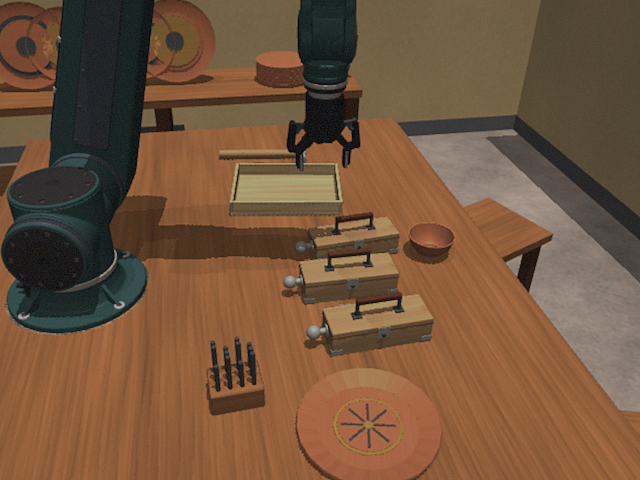

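Scene: three boxes, knobs near (305,260), (270,281), (242,322), tray around (365,200). Side: knobs near (301,247), (290,283), (314,332). Next come enlarged crops.

Run:
```python
import cv2
a=cv2.imread("pics/scene0.png")[235:375,230:380]
cv2.imwrite("pics/sc.png",cv2.resize(a,None,fx=4,fy=4,interpolation=cv2.INTER_CUBIC))
a=cv2.imread("pics/side0.png")[205:355,275:440]
cv2.imwrite("pics/si.png",cv2.resize(a,None,fx=4,fy=4,interpolation=cv2.INTER_CUBIC))
```

```text
(no output)
```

View pics/sc.png

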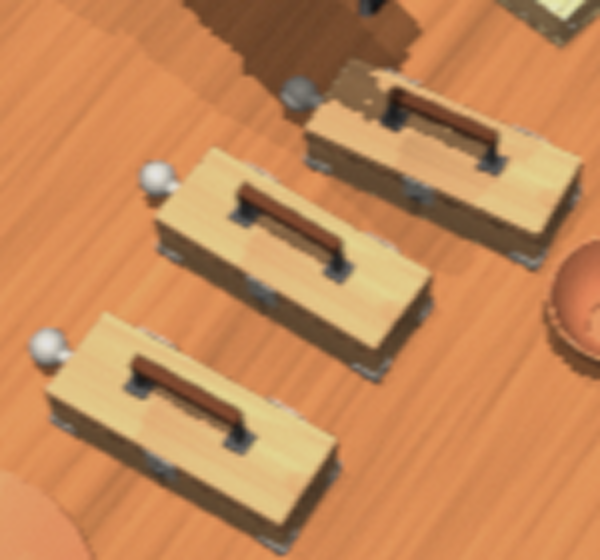

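View pics/si.png

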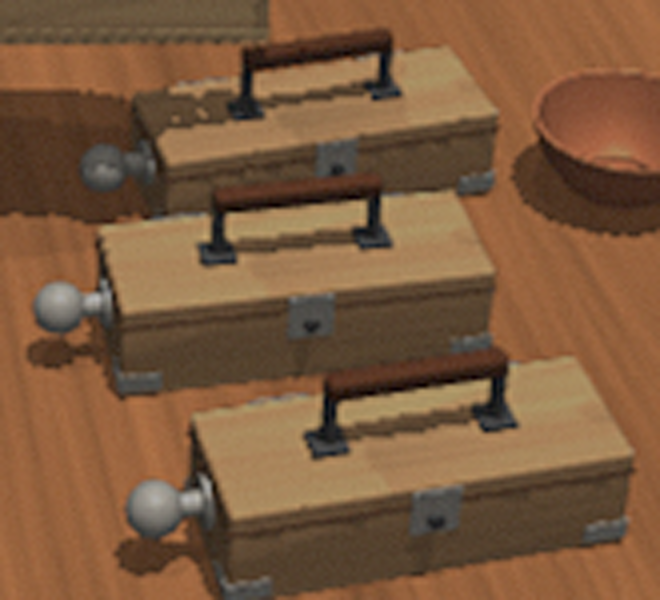

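```bash
cat > h.py <<'E'
import numpy as np
from scipy.optimize import least_squares
from workcell import ctrl
def proj(m,P):
    T=np.linalg.inv(m["pose"]); q=(T[:3,:3]@np.asarray(P,float).T).T+T[:3,3]
    q=(m["intrinsics"]@q.T).T; return q[:,:2]/q[:,2:]
def fit(obs,x0):
    """obs: list of (model, local pts, pixels) -> x,y,yaw"""
    def f(p):
        c,s=np.cos(p[2]),np.sin(p[2]); r=[]
        for m,L,u in obs:
            L=np.asarray(L,float); W=np.c_[p[0]+c*L[:,0]-s*L[:,1],p[1]+s*L[:,0]+c*L[:,1],L[:,2]]
            r.append(proj(m,W)-u)
        return np.vstack(r).ravel()
    s=least_squares(f,x0,loss="soft_l1"); return s.x,f(s.x)
E
python3 - <<'E'
from h import *
S,D=ctrl.camera_model("scene"),ctrl.camera_model("side")
L=[[-.126,0,.034],[-.1,.038,.058],[-.1,-.038,.058],[.1,-.038,.058],[.1,.038,.058]]
sc={"A":[(299,93),(355,60),(307,127),(538,234),(580,160)],"B":[(158,179),(215,148),(158,218),(376,348),(431,272)],"C":[(48,347),(105,314),(48,393),(282,524),(336,440)]}
si={"A":[(103,168),(138,97),(165,165),(495,116),(447,47)],"B":[(59,307),(102,230),(120,322),(493,278),(455,195)],"C":[(156,508),(193,415),(228,524),(631,460),(578,360)]}
for k in "ABC":
    a=(np.array(sc[k])+.5)/4-.5+[230,235]; b=(np.array(si[k])+.5)/4-.5+[275,205]
    for o in ([(S,L,a),(D,L,b)],[(S,L,a)],[(D,L,b)]):
        p,r=fit(o,[.6,-.2,0]); print(k,p.round(4),np.abs(r).max().round(1), "knob",(p[:2]-.126*np.array([np.cos(p[2]),np.sin(p[2])])).round(4))
T=[[-.143,.108,.042],[.143,.108,.042],[.143,-.108,.042],[-.143,-.108,.042]]
a=np.array([(350,159),(412,202),(371,241)]);b=np.array([(236,164),(339,164),(342,205),(231,207)])
for o in ([(S,T[:3],a),(D,T,b)],[(S,T[:3],a)],[(D,T,b)]):
    p,r=fit(o,[.6,.2,0]); print("tray",p.round(4),np.abs(r).max().round(1))
E
```

```text
A [0.6099 0.0357 0.09  ] 2.4 knob [0.4844 0.0243]
A [0.61   0.0342 0.0865] 1.4 knob [0.4844 0.0233]
A [0.6103 0.0376 0.0923] 2.4 knob [0.4848 0.026 ]
B [ 0.5656 -0.1007 -0.0042] 1.7 knob [ 0.4396 -0.1002]
B [ 0.5659 -0.1007  0.0013] 1.2 knob [ 0.4399 -0.1008]
B [ 0.5655 -0.1008 -0.0103] 1.6 knob [ 0.4395 -0.0995]
C [ 0.5856 -0.2533  0.0425] 1.7 knob [ 0.4597 -0.2587]
C [ 0.5857 -0.254   0.0527] 1.1 knob [ 0.4599 -0.2606]
C [ 0.5858 -0.2526  0.0341] 1.7 knob [ 0.4598 -0.2569]
tray [ 0.5009  0.3149 -0.1624] 3.0
tray [ 0.5014  0.316  -0.165 ] 1.8
tray [ 0.5004  0.3121 -0.1608] 2.4
```

>>> {"name": "drive_tool", "arguments": {
  "plan": [
    [[2.4, -4.0, 9.8], -1.659],
    [[2.4, -4.0, 9.8], -1.659],
    [[2.4, -4.0, 9.8], -1.659],
    [[2.4, -4.0, 9.8], -1.659],
    [[2.4, -4.0, 9.8], -1.659],
    [[2.4, -4.0, 9.8], -1.659],
    [[2.4, -4.0, 9.8], -1.659],
    [[2.4, -4.0, 9.8], -1.659],
    [[2.4, -4.0, 9.8], -1.659],
    [[2.4, -4.0, 9.8], -1.659],
    [[2.4, -4.0, 9.8], -1.659],
    [[2.4, -4.0, 9.8], -1.659],
    [[2.4, -4.0, 9.8], -1.659],
    [[2.4, -4.0, 9.8], -1.659]
  ],
  "fingers": 1
}}

```text
clock: 1.5
ee_pos: [0.4849, 0.024, 0.1502]
ee_rot: [0.133, -3.139, -0.0]
contact_force: [0.1, -0.2, -0.2]
gripper_width: 1.003
```

```bash
cat > look.py <<'E'
import sys,cv2
from h import *
from scipy.spatial.transform import Rotation as R
o=ctrl.get_obs(); m=ctrl.camera_model("wrist"); im=ctrl.get_image("wrist")[:,:,::-1].copy()
print(o["clock"],o["ee_pos"].round(4),"\n",R.from_rotvec(o["ee_rot"]).as_matrix().round(3),o["joints"].round(3),o["contact_force"].round(2),o["gripper_width"])
for x,y,t in [(.6099,.0357,.09),(.5656,-.1007,0),(.5856,-.2533,.0425)]:
    c,s=np.cos(t),np.sin(t)
    for q in [(-.126,0,.034),(-.1,.038,.058),(-.1,-.038,.058),(.1,-.038,.058),(.1,.038,.058),(.045,0,.099),(-.045,0,.099)]:
        u=proj(m,[[x+c*q[0]-s*q[1],y+s*q[0]+c*q[1],q[2]]])[0]
        if abs(u[0])<2000 and abs(u[1])<2000: cv2.drawMarker(im,(int(u[0]),int(u[1])),(255,0,255),0,12,1)
cv2.imwrite(sys.argv[1],im)
E
python3 look.py pics/w1.png
```

```text
1.5 [0.4849 0.024  0.1502] 
 [[-0.996 -0.085 -0.   ]
 [-0.085  0.996  0.   ]
 [ 0.     0.    -1.   ]] [-0.119  0.25  -0.344  0.977  0.    -0.203] [ 0.06 -0.21 -0.19] 1.0027690094071278
```

View pics/w1.png

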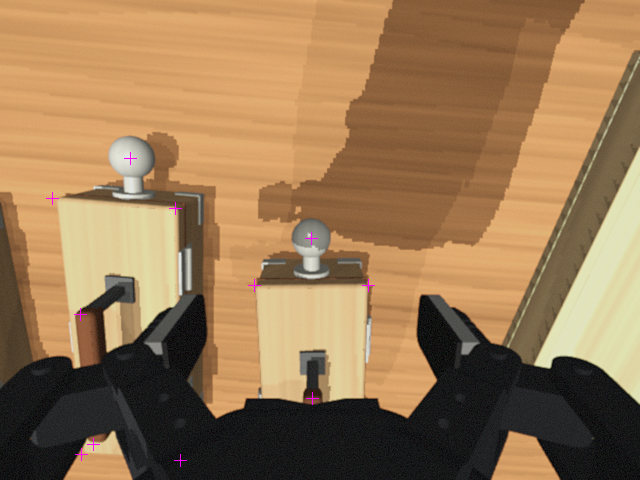

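The wrist view shows knob A at (311,238), right on its marker. Knob B at (131,158) is also on its marker, so I descend on A.

>>> {"name": "drive_tool", "arguments": {
  "plan": [
    [[0, 0, 4], 0],
    [[0, 0, 8], 0],
    [[0, 0, 10.5], 0],
    [[0, 0, 11.8], 0],
    [[0, 0, 11.8], 0],
    [[0, 0, 11.8], 0]
  ]
}}

```text
clock: 2.15
ee_pos: [0.4852, 0.024, 0.0327]
ee_rot: [-0.137, 3.139, 0.0]
contact_force: [0.1, 0.0, 0.1]
gripper_width: 1.002
```

>>> {"name": "drive_tool", "arguments": {
  "plan": [
    [[0, 0, 0], 0],
    [[0, 0, 0], 0],
    [[0, 0, 0], 0],
    [[0, 0, 0], 0],
    [[0, 0, 0], 0],
    [[0, 0, 0], 0],
    [[0, 0, 0], 0],
    [[0, 0, 0], 0]
  ],
  "fingers": -1,
  "squeeze": 30
}}

```text
clock: 2.95
ee_pos: [0.4852, 0.0239, 0.0327]
ee_rot: [-0.138, 3.138, -0.0]
contact_force: [-2.1, -0.6, 7.0]
gripper_width: 0.304
```

>>> {"name": "drive_tool", "arguments": {
  "plan": [
    [[-0.04, 0, -0.3], 0],
    [[-0.09, 0, -0.6], 0],
    [[-0.14, 0, -0.9], 0],
    [[-0.19, 0, -1.2], 0],
    [[-0.24, 0, -1.5], 0],
    [[-0.26, 0, -1.6], 0],
    [[-0.26, 0, -1.6], 0],
    [[-0.26, 0, -1.6], 0],
    [[-0.26, 0, -1.6], 0],
    [[-0.26, 0, -1.6], 0],
    [[-0.26, 0, -1.6], 0],
    [[-0.26, 0, -1.6], 0]
  ]
}}

```text
clock: 4.15
ee_pos: [0.4876, 0.0242, 0.0482]
ee_rot: [0.138, -3.138, 0.0]
contact_force: [2.4, -0.9, -4.3]
gripper_width: 0.306
```

>>> {"name": "drive_tool", "arguments": {
  "plan": [
    [[0, 0, 0], 0],
    [[0, 0, 0], 0]
  ]
}}

```text
clock: 4.35
ee_pos: [0.4876, 0.0242, 0.0483]
ee_rot: [0.138, -3.138, 0.0]
contact_force: [1.0, -0.0, -3.9]
gripper_width: 0.304
```

>>> {"name": "drive_tool", "arguments": {
  "plan": [
    [[0, 0, 0], 0],
    [[0, 0, 0], 0]
  ]
}}

```text
clock: 4.55
ee_pos: [0.4875, 0.0242, 0.0483]
ee_rot: [0.139, -3.138, -0.0]
contact_force: [1.5, 0.2, -3.5]
gripper_width: 0.305
```

```bash
python3 look.py pics/w2.png
python3 - <<'E'
from workcell import ctrl
import cv2
a=ctrl.get_image("side")[150:400,240:480,::-1]
b=cv2.imread("pics/w2.png")
import numpy as np
a=cv2.resize(a,(480,500)); b=cv2.resize(b,(320,240)); c=np.zeros((500,800,3),np.uint8); c[:,:480]=a; c[:240,480:]=b
cv2.imwrite("pics/c2.png",c)
E
```

```text
4.55 [0.4875 0.0242 0.0483] 
 [[-0.996 -0.088 -0.   ]
 [-0.088  0.996  0.   ]
 [ 0.     0.    -1.   ]] [-0.117  0.357 -0.508  0.706 -0.    -0.206] [ 1.48  0.19 -3.45] 0.30512999601978275
```

View pics/c2.png

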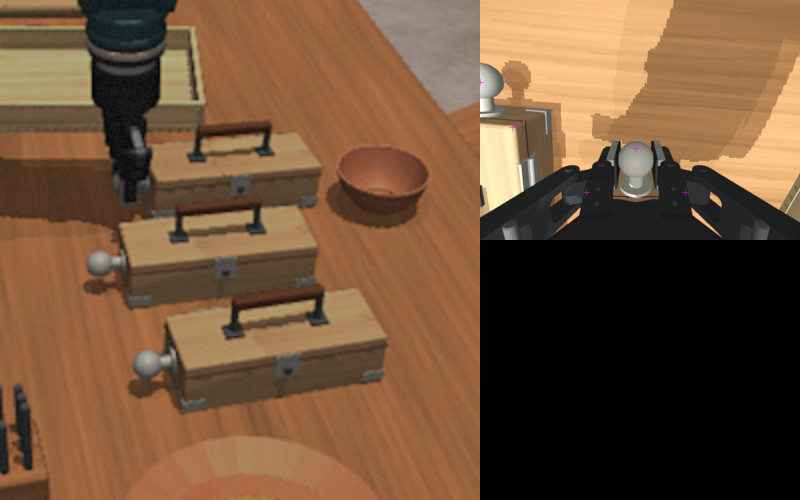

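A weighs about 3.5 N at the knob, so it is full. The knob sits well between the pads in the wrist view. Letting it down.

>>> {"name": "drive_tool", "arguments": {
  "plan": [
    [[0.06, 0, 0.3], 0],
    [[0.1, 0, 0.6], 0],
    [[0.15, 0, 0.9], 0],
    [[0.2, 0, 1.2], 0],
    [[0.24, 0, 1.4], 0],
    [[0.26, 0, 1.6], 0],
    [[0.26, 0, 1.6], 0],
    [[0.26, 0, 1.6], 0]
  ]
}}

```text
clock: 5.45
ee_pos: [0.4848, 0.024, 0.0327]
ee_rot: [-0.138, 3.139, -0.0]
contact_force: [-5.3, -0.0, 11.4]
gripper_width: 0.303
```

>>> {"name": "drive_tool", "arguments": {
  "plan": [
    [[0, 0, 0], 0],
    [[0, 0, 0], 0],
    [[0, 0, 0], 0],
    [[0, 0, 0], 0],
    [[0, 0, 0], 0]
  ],
  "fingers": 1
}}

```text
clock: 5.95
ee_pos: [0.4851, 0.024, 0.0323]
ee_rot: [-0.139, 3.138, -0.0]
contact_force: [-0.7, -0.7, -0.4]
gripper_width: 1.0
```

```bash
cat > go.py <<'E'
# python3 go.py x y z yaw(tool -x dir = box +x): shift from present pose in tool cm, turn
import sys
from h import *
from scipy.spatial.transform import Rotation as R
o=ctrl.get_obs(); M=R.from_rotvec(o["ee_rot"]).as_matrix(); t=np.array([float(v) for v in sys.argv[1:4]])
yaw=np.arctan2(-M[1,0],-M[0,0])
print(o["clock"],o["ee_pos"].round(4),"yaw",yaw.round(4),"shift cm",(M.T@(t-o["ee_pos"])*100).round(2),"turn",(yaw-float(sys.argv[4])).round(4),"F",o["contact_force"].round(2),o["gripper_width"])
E
python3 go.py .4396 -.1002 .15 .02
```

```text
5.95 [0.4851 0.024  0.0323] yaw 0.0882 shift cm [  5.63 -11.97 -11.77] turn 0.0682 F [-0.69 -0.71 -0.41] 1.0001536876789983
```

>>> {"name": "drive_tool", "arguments": {
  "plan": [
    [[0, 0, -4.5], 0],
    [[0, 0, -9], 0],
    [[1.8, -4, -11.8], 0],
    [[3.6, -8, -11.8], 0.05],
    [[5.6, -12, -11.8], 0.068],
    [[5.6, -12, -11.8], 0.068],
    [[5.6, -12, -11.8], 0.068],
    [[5.6, -12, -11.8], 0.068]
  ]
}}

```text
clock: 6.75
ee_pos: [0.44, -0.0998, 0.1502]
ee_rot: [0.033, -3.141, -0.0]
contact_force: [0.1, 0.5, 0.3]
gripper_width: 0.997
```

```bash
python3 look.py pics/w3.png
```

```text
6.75 [ 0.44   -0.0998  0.1502] 
 [[-1.    -0.021 -0.   ]
 [-0.021  1.     0.   ]
 [ 0.     0.    -1.   ]] [-0.404  0.195 -0.42   0.955  0.    -0.425] [0.15 0.53 0.3 ] 0.9968529934578109
```

View pics/w3.png

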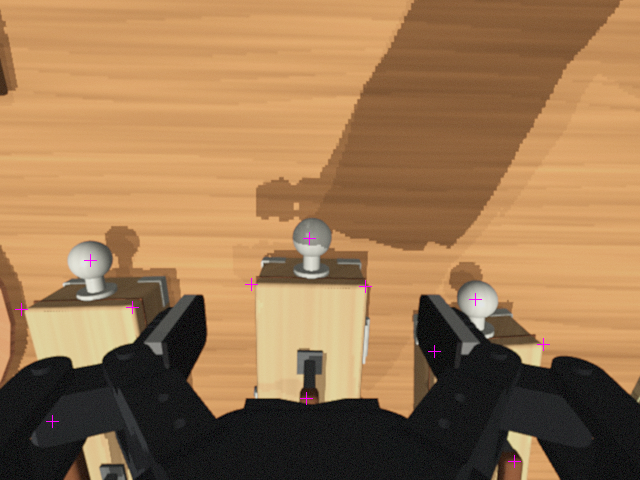

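Knob B is at (312,238), about 0.5 mm off its marker. A and C are still on theirs. Descending on B.

>>> {"name": "drive_tool", "arguments": {
  "plan": [
    [[0, 0.05, 4], 0],
    [[0, 0.05, 8], 0],
    [[0, 0.05, 10.5], 0],
    [[0, 0.05, 11.8], 0],
    [[0, 0.05, 11.8], 0],
    [[0, 0.05, 11.8], 0]
  ]
}}

```text
clock: 7.4
ee_pos: [0.4401, -0.0993, 0.0326]
ee_rot: [0.034, -3.141, -0.0]
contact_force: [0.0, -0.7, 0.4]
gripper_width: 1.005
```

>>> {"name": "drive_tool", "arguments": {
  "plan": [
    [[0, 0, 0], 0],
    [[0, 0, 0], 0],
    [[0, 0, 0], 0],
    [[0, 0, 0], 0],
    [[0, 0, 0], 0],
    [[0, 0, 0], 0],
    [[0, 0, 0], 0],
    [[0, 0, 0], 0]
  ],
  "fingers": -1
}}

```text
clock: 8.2
ee_pos: [0.44, -0.1, 0.0327]
ee_rot: [-0.032, 3.141, -0.0]
contact_force: [-1.7, 1.8, 8.5]
gripper_width: 0.303
```

>>> {"name": "drive_tool", "arguments": {
  "plan": [
    [[-0.04, 0, -0.3], 0],
    [[-0.09, 0, -0.6], 0],
    [[-0.14, 0, -0.9], 0],
    [[-0.19, 0, -1.2], 0],
    [[-0.24, 0, -1.5], 0],
    [[-0.26, 0, -1.6], 0],
    [[-0.26, 0, -1.6], 0],
    [[-0.26, 0, -1.6], 0],
    [[-0.26, 0, -1.6], 0],
    [[-0.26, 0, -1.6], 0],
    [[-0.26, 0, -1.6], 0],
    [[-0.26, 0, -1.6], 0]
  ]
}}

```text
clock: 9.4
ee_pos: [0.4424, -0.0999, 0.0482]
ee_rot: [0.032, -3.141, -0.0]
contact_force: [2.5, -0.0, -5.0]
gripper_width: 0.311
```

>>> {"name": "drive_tool", "arguments": {
  "plan": [
    [[0, 0, 0], 0],
    [[0, 0, 0], 0]
  ]
}}

```text
clock: 9.6
ee_pos: [0.4424, -0.0999, 0.0483]
ee_rot: [0.032, -3.141, -0.0]
contact_force: [1.6, 0.2, -4.5]
gripper_width: 0.31
```

>>> {"name": "drive_tool", "arguments": {
  "plan": [
    [[0, 0, 0], 0],
    [[0, 0, 0], 0]
  ]
}}

```text
clock: 9.8
ee_pos: [0.4424, -0.0999, 0.0483]
ee_rot: [0.032, -3.141, 0.0]
contact_force: [2.3, -0.1, -4.3]
gripper_width: 0.306
```

>>> {"name": "drive_tool", "arguments": {
  "plan": [
    [[0, 0, 0], 0],
    [[0, 0, 0], 0]
  ]
}}

```text
clock: 10.0
ee_pos: [0.4424, -0.0999, 0.0483]
ee_rot: [-0.032, 3.141, -0.0]
contact_force: [2.0, 0.0, -4.1]
gripper_width: 0.301
```

B weighs about 4.2 N at the knob, so it is full too. Let it down and go on to C.

>>> {"name": "drive_tool", "arguments": {
  "plan": [
    [[0.06, 0, 0.3], 0],
    [[0.1, 0, 0.6], 0],
    [[0.15, 0, 0.9], 0],
    [[0.2, 0, 1.2], 0],
    [[0.24, 0, 1.4], 0],
    [[0.26, 0, 1.6], 0],
    [[0.26, 0, 1.6], 0],
    [[0.26, 0, 1.6], 0]
  ]
}}

```text
clock: 10.8
ee_pos: [0.4396, -0.0999, 0.0327]
ee_rot: [-0.032, 3.141, -0.0]
contact_force: [-5.6, 1.5, 12.0]
gripper_width: 0.304
```

>>> {"name": "drive_tool", "arguments": {
  "plan": [
    [[0, 0, 0], 0],
    [[0, 0, 0], 0],
    [[0, 0, 0], 0],
    [[0, 0, 0], 0],
    [[0, 0, 0], 0]
  ],
  "fingers": 1
}}

```text
clock: 11.3
ee_pos: [0.4398, -0.1, 0.0323]
ee_rot: [-0.032, 3.141, -0.0]
contact_force: [0.3, -0.3, -1.1]
gripper_width: 1.003
```

```bash
python3 go.py .4598 -.2587 .15 .048
```

```text
11.3 [ 0.4398 -0.1     0.0323] yaw 0.0202 shift cm [ -1.68 -15.91 -11.77] turn -0.0278 F [ 0.32 -0.27 -1.13] 1.0029090422949343
```

>>> {"name": "drive_tool", "arguments": {
  "plan": [
    [[0, 0, -4.5], 0],
    [[0, 0, -9], 0],
    [[-0.5, -4, -11.8], 0],
    [[-0.8, -8, -11.8], -0.03],
    [[-1.2, -12, -11.8], -0.03],
    [[-1.7, -15.9, -11.8], -0.03],
    [[-1.7, -15.9, -11.8], -0.03],
    [[-1.7, -15.9, -11.8], -0.03],
    [[-1.7, -15.9, -11.8], -0.03]
  ]
}}

```text
clock: 12.2
ee_pos: [0.4597, -0.2577, 0.1501]
ee_rot: [0.079, -3.14, -0.001]
contact_force: [-0.5, -0.0, -1.0]
gripper_width: 0.996
```

```bash
python3 look.py pics/w4.png
python3 - <<'E'
from h import *
m=ctrl.camera_model("scene"); K=m["intrinsics"];P=m["pose"]
for u in [(199,321),(192,338),(160,326)]:
    d=P[:3,:3]@np.linalg.solve(K,[*u,1]); 
    for z in (0.0,.045): print(u,z,(P[:3,3]+d*(z-P[2,3])/d[2]).round(3))
E
```

```text
12.2 [ 0.4597 -0.2577  0.1501] 
 [[-0.999 -0.051 -0.001]
 [-0.051  0.999  0.001]
 [ 0.     0.001 -1.   ]] [-0.666  0.317 -0.245  1.009  0.    -0.716] [-0.46 -0.03 -1.01] 0.9956200845898899
(199, 321) 0.0 [ 0.337 -0.317  0.   ]
(199, 321) 0.045 [ 0.359 -0.331  0.045]
(192, 338) 0.0 [ 0.356 -0.371  0.   ]
(192, 338) 0.045 [ 0.378 -0.383  0.045]
(160, 326) 0.0 [ 0.251 -0.394  0.   ]
(160, 326) 0.045 [ 0.276 -0.406  0.045]
```

View pics/w4.png

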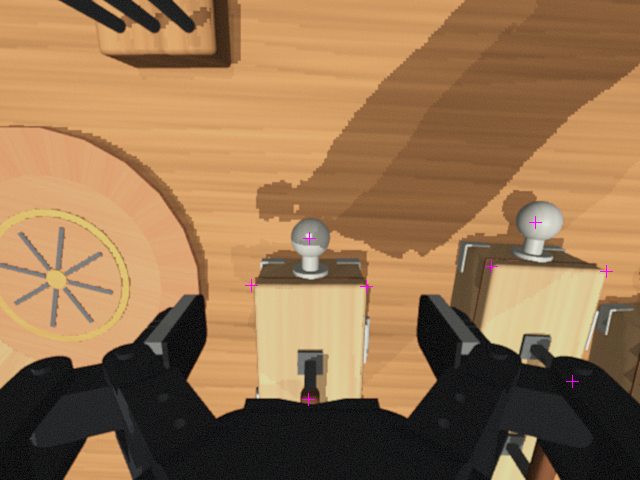

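Knob C is at (310,238), on its marker. The punch block and plate are clear of the gripper. Descending.

>>> {"name": "drive_tool", "arguments": {
  "plan": [
    [[0, 0, 4], 0],
    [[0, 0, 8], 0],
    [[0, 0, 10.5], 0],
    [[0, 0, 11.8], 0],
    [[0, 0, 11.8], 0],
    [[0, 0, 11.8], 0]
  ]
}}

```text
clock: 12.85
ee_pos: [0.4602, -0.2581, 0.0329]
ee_rot: [-0.08, 3.14, -0.0]
contact_force: [0.2, 0.6, 0.3]
gripper_width: 1.002
```

>>> {"name": "drive_tool", "arguments": {
  "plan": [
    [[0, 0, 0], 0],
    [[0, 0, 0], 0],
    [[0, 0, 0], 0],
    [[0, 0, 0], 0],
    [[0, 0, 0], 0],
    [[0, 0, 0], 0],
    [[0, 0, 0], 0],
    [[0, 0, 0], 0]
  ],
  "fingers": -1
}}

```text
clock: 13.65
ee_pos: [0.4601, -0.2587, 0.0327]
ee_rot: [-0.079, 3.14, -0.0]
contact_force: [-0.4, 0.8, 7.5]
gripper_width: 0.306
```

>>> {"name": "drive_tool", "arguments": {
  "plan": [
    [[-0.04, 0, -0.3], 0],
    [[-0.09, 0, -0.6], 0],
    [[-0.14, 0, -0.9], 0],
    [[-0.19, 0, -1.2], 0],
    [[-0.24, 0, -1.5], 0],
    [[-0.26, 0, -1.6], 0],
    [[-0.26, 0, -1.6], 0],
    [[-0.26, 0, -1.6], 0],
    [[-0.26, 0, -1.6], 0],
    [[-0.26, 0, -1.6], 0],
    [[-0.26, 0, -1.6], 0],
    [[-0.26, 0, -1.6], 0]
  ]
}}

```text
clock: 14.85
ee_pos: [0.4626, -0.2585, 0.0482]
ee_rot: [0.079, -3.141, -0.0]
contact_force: [1.1, 0.0, -2.3]
gripper_width: 0.307
```

>>> {"name": "drive_tool", "arguments": {
  "plan": [
    [[0, 0, 0], 0],
    [[0, 0, 0], 0]
  ]
}}

```text
clock: 15.05
ee_pos: [0.4626, -0.2585, 0.0483]
ee_rot: [0.079, -3.141, 0.0]
contact_force: [0.1, 0.1, -2.0]
gripper_width: 0.311
```

>>> {"name": "drive_tool", "arguments": {
  "plan": [
    [[0, 0, 0], 0],
    [[0, 0, 0], 0]
  ]
}}

```text
clock: 15.25
ee_pos: [0.4626, -0.2585, 0.0483]
ee_rot: [-0.079, 3.141, 0.0]
contact_force: [0.9, 0.0, -1.8]
gripper_width: 0.303
```

>>> {"name": "drive_tool", "arguments": {
  "plan": [
    [[0, 0, 0], 0],
    [[0, 0, 0], 0]
  ]
}}

```text
clock: 15.45
ee_pos: [0.4626, -0.2585, 0.0483]
ee_rot: [0.079, -3.141, -0.0]
contact_force: [-0.6, 0.5, -2.8]
gripper_width: 0.311
```

C reads about 2.2 N, which is too close to the threshold. I'll take a few more readings.

>>> {"name": "drive_tool", "arguments": {
  "plan": [
    [[0, 0, 0], 0],
    [[0, 0, 0], 0],
    [[0, 0, 0], 0]
  ]
}}

```text
clock: 15.75
ee_pos: [0.4626, -0.2585, 0.0483]
ee_rot: [0.079, -3.141, -0.0]
contact_force: [1.5, 0.3, -2.6]
gripper_width: 0.305
```

>>> {"name": "drive_tool", "arguments": {
  "plan": [
    [[0, 0, 0], 0],
    [[0, 0, 0], 0],
    [[0, 0, 0], 0]
  ]
}}

```text
clock: 16.05
ee_pos: [0.4626, -0.2585, 0.0483]
ee_rot: [-0.079, 3.141, -0.0]
contact_force: [0.3, -0.5, -1.3]
gripper_width: 0.304
```

>>> {"name": "drive_tool", "arguments": {
  "plan": [
    [[0, 0, 0], 0],
    [[0, 0, 0], 0],
    [[0, 0, 0], 0]
  ]
}}

```text
clock: 16.35
ee_pos: [0.4626, -0.2585, 0.0483]
ee_rot: [0.079, -3.141, 0.0]
contact_force: [1.0, 0.0, -2.7]
gripper_width: 0.309
```

Run:
```python
from workcell import ctrl
for i in range(6):
    o=ctrl.get_obs();print(o["contact_force"].round(2),o["wrist_torque"].round(3),o["joint_torque"].round(2)); ctrl.get_image("side")
```

```text
[ 0.96  0.04 -2.72] [ 0.043 -0.019  0.044] [-5.000e-02 -7.039e+01  3.074e+01  1.000e-02  1.000e-02 -1.000e-02]
[-0.61  0.2  -1.57] [-0.018  0.068  0.002] [-4.000e-02 -7.039e+01  3.074e+01  1.000e-02  2.000e-02 -0.000e+00]
[ 0.43 -0.51 -2.14] [-0.003  0.004 -0.007] [-5.000e-02 -7.039e+01  3.075e+01  1.000e-02  2.000e-02 -0.000e+00]
[-0.42 -0.13 -2.02] [-0.024  0.016 -0.013] [-4.000e-02 -7.039e+01  3.075e+01  0.000e+00  2.000e-02 -0.000e+00]
[-0.35  0.4  -1.73] [0.028 0.039 0.045] [-4.000e-02 -7.039e+01  3.075e+01  0.000e+00  2.000e-02 -0.000e+00]
[ 0.19 -0.2  -2.53] [ 0.007  0.015 -0.028] [-4.000e-02 -7.039e+01  3.076e+01  0.000e+00  2.000e-02 -0.000e+00]
```

All C readings average about 2.0 N, under half of B's, where full boxes can differ only by 0.75 to 1, so C is empty. Let it down, rise, and take a close look at the tray.

>>> {"name": "drive_tool", "arguments": {
  "plan": [
    [[0.06, 0, 0.3], 0],
    [[0.1, 0, 0.6], 0],
    [[0.15, 0, 0.9], 0],
    [[0.2, 0, 1.2], 0],
    [[0.24, 0, 1.4], 0],
    [[0.26, 0, 1.6], 0],
    [[0.26, 0, 1.6], 0],
    [[0.26, 0, 1.6], 0]
  ]
}}

```text
clock: 17.45
ee_pos: [0.46, -0.2586, 0.0327]
ee_rot: [-0.079, 3.14, -0.0]
contact_force: [-4.1, 2.0, 9.2]
gripper_width: 0.306
```

>>> {"name": "drive_tool", "arguments": {
  "plan": [
    [[0, 0, 0], 0],
    [[0, 0, 0], 0],
    [[0, 0, 0], 0],
    [[0, 0, 0], 0],
    [[0, 0, 0], 0]
  ],
  "fingers": 1
}}

```text
clock: 17.95
ee_pos: [0.46, -0.2586, 0.0323]
ee_rot: [-0.079, 3.141, 0.0]
contact_force: [0.3, 0.5, -0.9]
gripper_width: 1.0
```

>>> {"name": "drive_tool", "arguments": {
  "plan": [
    [[0, 0, -4.5], 0],
    [[0, 0, -9], 0],
    [[0, 0, -13], 0],
    [[0, 0, -17], 0],
    [[0, 0, -17], 0],
    [[0, 0, -17], 0]
  ]
}}

```text
clock: 18.55
ee_pos: [0.4603, -0.2588, 0.2028]
ee_rot: [-0.079, 3.139, -0.002]
contact_force: [0.5, -0.1, -1.4]
gripper_width: 0.999
```

```bash
python3 go.py .6103 .0353 .22 .088
python3 - <<'E'
from workcell import ctrl
import cv2,numpy as np
a=ctrl.get_image("scene")[150:250,305:425,::-1]; b=ctrl.get_image("side")[150:220,220:360,::-1]
c=np.zeros((600,800,3),np.uint8)
c[:300,:360]=cv2.resize(a,None,fx=3,fy=3,interpolation=2); c[300:580,:560]=cv2.resize(b,None,fx=4,fy=4,interpolation=2)
cv2.imwrite("pics/t.png",c)
E
```

```text
18.55 [ 0.4603 -0.2588  0.2028] yaw 0.0502 shift cm [-16.46  28.62  -1.73] turn -0.0378 F [ 0.46 -0.14 -1.4 ] 0.9990256619879601
```

View pics/t.png

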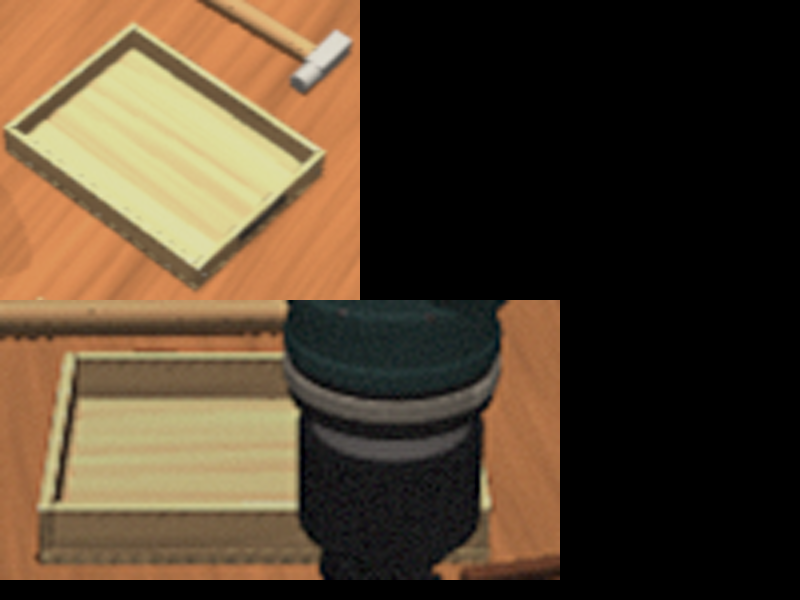

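>>> {"name": "drive_tool", "arguments": {
  "plan": [
    [[-2.5, 4.2, -1.7], 0],
    [[-5, 8.4, -1.7], -0.038],
    [[-7.5, 12.6, -1.7], -0.038],
    [[-10, 17, -1.7], -0.038],
    [[-12.5, 21.5, -1.7], -0.038],
    [[-15, 26, -1.7], -0.038],
    [[-16.5, 28.6, -1.7], -0.038],
    [[-16.5, 28.6, -1.7], -0.038],
    [[-16.5, 28.6, -1.7], -0.038],
    [[-16.5, 28.6, -1.7], -0.038]
  ]
}}

```text
clock: 19.65
ee_pos: [0.6099, 0.0346, 0.2186]
ee_rot: [0.137, -3.137, 0.0]
contact_force: [-0.5, -0.5, 0.2]
gripper_width: 1.001
```

```bash
python3 look.py pics/w5.png
python3 - <<'E'
from h import *
S,D=ctrl.camera_model("scene"),ctrl.camera_model("side")
T=[[-.143,.108,.042],[-.143,-.108,.042],[.143,-.108,.042],[.143,.108,.042]]
a=(np.array([(135,24),(5,127),(200,272),(325,151)])+.5)/3-.5+[305,150]
b=(np.array([(67,53),(40,207),(490,205)])+.5)/4-.5+[220,150]
for o in ([(S,T,a),(D,T[:3],b)],[(S,T,a)],[(D,T[:3],b)]):
    p,r=fit(o,[.5,.3,-.16]); print("tray",p.round(4),np.abs(r).max().round(1))
E
```

```text
19.65 [0.6099 0.0346 0.2186] 
 [[-0.996 -0.087 -0.001]
 [-0.087  0.996 -0.   ]
 [ 0.001  0.    -1.   ]] [-0.077  0.422  0.115  1.264 -0.    -0.164] [-0.52 -0.52  0.23] 1.0009294238076885
tray [ 0.4996  0.323  -0.1631] 1.5
tray [ 0.4991  0.3211 -0.1604] 0.9
tray [ 0.5007  0.3288 -0.1616] 0.3
```

View pics/w5.png

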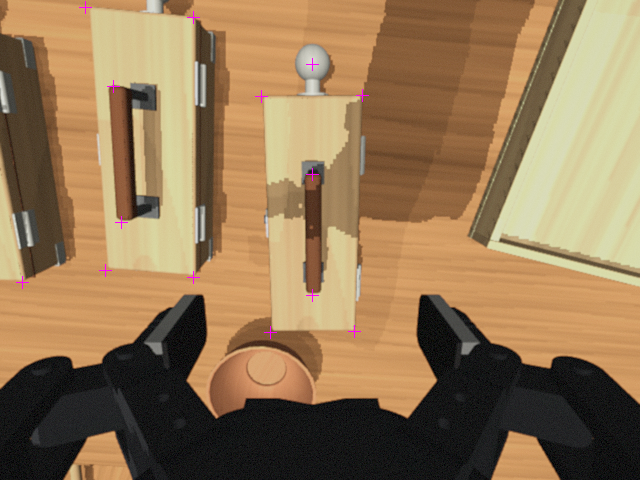

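Run:
```python
from h import *
m=ctrl.camera_model("wrist")
def W(p,L): 
    c,s=np.cos(p[2]),np.sin(p[2]); L=np.array(L,float); return np.c_[p[0]+c*L[:,0]-s*L[:,1],p[1]+s*L[:,0]+c*L[:,1],L[:,2]]
for p in ([.4996,.323,-.1625],[.5,.316,-.1625]):
    print(proj(m,W(p,[(.143,-.108,0),(.143,-.108,.042),(0,-.108,0),(0,-.108,.042),(.143,0,.042)])).round(0).tolist())
import cv2
a=cv2.imread("pics/w5.png")[150:300,440:640]; cv2.imwrite("pics/w5c.png",cv2.resize(a,None,fx=4,fy=4,interpolation=2))
```

```text
[[467.0, 237.0], [486.0, 250.0], [524.0, 90.0], [554.0, 83.0], [597.0, 278.0]]
[[460.0, 237.0], [479.0, 250.0], [516.0, 89.0], [546.0, 82.0], [589.0, 277.0]]
```

View pics/w5c.png

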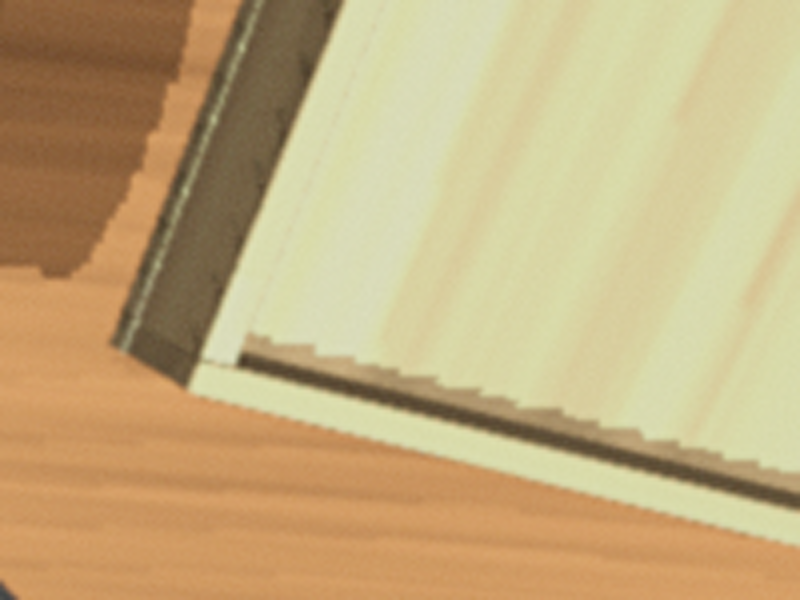

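Box A's handle is dead on its markers. The tray corner at (487,247) puts the tray at about (0.4985, 0.3237). B needs a small correction, so I fit it before moving on.

```bash
python3 - <<'E'
from h import *
m=ctrl.camera_model("wrist")
L=[[-.1,-.038,.058],[-.1,.038,.058],[.1,.038,.058],[.1,-.038,.058],[-.045,0,.099],[.045,0,.099]]
p,r=fit([(m,L,np.array([(92,10),(195,16),(193.5,277),(107,271),(118,87),(123,219)]))],[.5656,-.1,0]); print(p.round(4),r.round(1))
E
python3 go.py .6103 .0353 .090 .088
```

```text
[ 0.5653 -0.0993 -0.0066] [-2.7 -3.4  1.5  1.9  1.5  0.2 -0.4 -1.5 -1.1 -0.2  0.7  3.4]
19.7 [0.6099 0.0343 0.2189] yaw 0.087 shift cm [-0.06  0.09 12.89] turn -0.001 F [ 0.53  0.12 -0.13] 1.0003076340847448
```

>>> {"name": "drive_tool", "arguments": {
  "plan": [
    [[-0.05, 0.07, 4], 0],
    [[-0.05, 0.07, 8], 0],
    [[-0.05, 0.07, 11], 0],
    [[-0.05, 0.07, 12.9], 0],
    [[-0.05, 0.07, 12.9], 0],
    [[-0.05, 0.07, 12.9], 0]
  ]
}}

```text
clock: 20.3
ee_pos: [0.6108, 0.0353, 0.091]
ee_rot: [-0.137, 3.138, -0.0]
contact_force: [0.2, -0.3, 0.2]
gripper_width: 0.996
```

>>> {"name": "drive_tool", "arguments": {
  "plan": [
    [[0, 0, 0], 0],
    [[0, 0, 0], 0],
    [[0, 0, 0], 0],
    [[0, 0, 0], 0],
    [[0, 0, 0], 0],
    [[0, 0, 0], 0],
    [[0, 0, 0], 0],
    [[0, 0, 0], 0],
    [[0, 0, 0], 0]
  ],
  "fingers": -1,
  "squeeze": 60
}}

```text
clock: 21.2
ee_pos: [0.611, 0.0358, 0.0905]
ee_rot: [-0.138, 3.138, -0.001]
contact_force: [-1.4, -2.6, 5.1]
gripper_width: 0.132
```

>>> {"name": "drive_tool", "arguments": {
  "plan": [
    [[0, 0, -0.5], 0],
    [[0, 0, -1.5], 0],
    [[0, 0, -3], 0],
    [[0, 0, -5], 0],
    [[0, 0, -7], 0],
    [[0, 0, -8.5], 0],
    [[0, 0, -9], 0],
    [[0, 0, -9], 0],
    [[0, 0, -9], 0]
  ]
}}

```text
clock: 22.1
ee_pos: [0.6105, 0.0362, 0.1795]
ee_rot: [0.139, -3.137, -0.0]
contact_force: [-0.5, -0.8, -8.0]
gripper_width: 0.13
```

```bash
python3 go.py .5263 .3698 .18 -.1625; python3 -c "
from workcell import ctrl
import cv2
cv2.imwrite('pics/lift.png',ctrl.get_image('side')[:,:,::-1])"
```

```text
22.1 [0.6105 0.0362 0.1795] yaw 0.0883 shift cm [ 5.440e+00  3.397e+01 -3.000e-02] turn 0.2508 F [-0.51 -0.85 -7.96] 0.13039533440402337
```

A weighs 8 N when lifted, which confirms it is full. Carrying it to the left slot.

>>> {"name": "drive_tool", "arguments": {
  "plan": [
    [[0.1, 0.7, 0], 0.005],
    [[0.3, 2, 0], 0.015],
    [[0.7, 4.5, 0], 0.035],
    [[1.2, 7.5, 0], 0.06],
    [[1.8, 11, 0], 0.085],
    [[2.4, 15, 0], 0.11],
    [[3, 19, 0], 0.14],
    [[3.7, 23, 0], 0.17],
    [[4.3, 27, 0], 0.2],
    [[4.8, 30, 0], 0.22],
    [[5.1, 32, 0], 0.235],
    [[5.3, 33.3, 0], 0.245],
    [[5.4, 33.9, 0], 0.25],
    [[5.4, 33.9, 0], 0.25],
    [[5.4, 33.9, 0], 0.25]
  ]
}}

```text
clock: 23.65
ee_pos: [0.5272, 0.3685, 0.1801]
ee_rot: [-0.254, -3.131, 0.001]
contact_force: [0.6, -0.0, -7.0]
gripper_width: 0.127
```

```bash
python3 go.py .5263 .3698 .0985 -.1625
```

```text
23.65 [0.5272 0.3685 0.1801] yaw -0.1619 shift cm [0.11 0.12 8.16] turn 0.0006 F [ 0.63 -0.05 -6.98] 0.12684389884940112
```

>>> {"name": "drive_tool", "arguments": {
  "plan": [
    [[0.05, 0.1, 1], 0],
    [[0.1, 0.12, 3], 0],
    [[0.1, 0.12, 5], 0],
    [[0.1, 0.12, 6.5], 0],
    [[0.1, 0.12, 7.3], 0],
    [[0.1, 0.12, 7.7], 0],
    [[0.1, 0.12, 7.9], 0],
    [[0.1, 0.12, 8.05], 0],
    [[0.1, 0.12, 8.15], 0],
    [[0.1, 0.12, 8.2], 0],
    [[0.1, 0.12, 8.2], 0],
    [[0.1, 0.12, 8.2], 0]
  ]
}}

```text
clock: 24.85
ee_pos: [0.5266, 0.3704, 0.0986]
ee_rot: [0.254, 3.131, 0.0]
contact_force: [0.1, -0.6, -4.1]
gripper_width: 0.127
```

>>> {"name": "drive_tool", "arguments": {
  "plan": [
    [[0, 0, 0.05], 0],
    [[0, 0, 0.1], 0],
    [[0, 0, 0.1], 0]
  ]
}}

```text
clock: 25.15
ee_pos: [0.5266, 0.3703, 0.0985]
ee_rot: [0.254, 3.13, 0.001]
contact_force: [-4.4, -4.4, 9.4]
gripper_width: 0.126
```

>>> {"name": "drive_tool", "arguments": {
  "plan": [
    [[0, 0, 0], 0],
    [[0, 0, 0], 0],
    [[0, 0, 0], 0],
    [[0, 0, 0], 0],
    [[0, 0, 0], 0]
  ],
  "fingers": 1
}}

```text
clock: 25.65
ee_pos: [0.5264, 0.3704, 0.0972]
ee_rot: [-0.254, -3.131, -0.0]
contact_force: [0.3, 0.5, 0.2]
gripper_width: 0.956
```

>>> {"name": "drive_tool", "arguments": {
  "plan": [
    [[0, 0, -3], 0],
    [[0, 0, -7], 0],
    [[0, 0, -11], 0],
    [[0, 0, -11], 0],
    [[0, 0, -11], 0]
  ]
}}

```text
clock: 26.15
ee_pos: [0.5267, 0.3705, 0.2077]
ee_rot: [0.254, 3.13, 0.001]
contact_force: [-0.1, 0.2, -0.4]
gripper_width: 1.002
```

```bash
python3 go.py .5656 -.099 .21 .01
```

```text
26.15 [0.5267 0.3705 0.2077] yaw -0.1618 shift cm [-11.4  -45.71  -0.25] turn -0.1718 F [-0.15  0.2  -0.42] 1.0018025324263289
```

>>> {"name": "drive_tool", "arguments": {
  "plan": [
    [[-1.1, -4.5, 0], -0.02],
    [[-2.2, -9, 0], -0.05],
    [[-3.4, -13.6, 0], -0.08],
    [[-4.6, -18.3, 0], -0.11],
    [[-5.8, -23, 0], -0.14],
    [[-7, -27.8, 0], -0.17],
    [[-8.2, -32.6, 0], -0.17],
    [[-9.4, -37.4, 0], -0.17],
    [[-10.6, -42, 0], -0.17],
    [[-11.4, -45.7, -0.2], -0.17],
    [[-11.4, -45.7, -0.2], -0.17],
    [[-11.4, -45.7, -0.2], -0.17],
    [[-11.4, -45.7, -0.2], -0.17]
  ]
}}

```text
clock: 27.45
ee_pos: [0.5649, -0.0982, 0.2085]
ee_rot: [0.014, -3.14, -0.001]
contact_force: [0.7, 0.7, -0.4]
gripper_width: 0.997
```

```bash
python3 look.py pics/w6.png
```

```text
27.45 [ 0.5649 -0.0982  0.2085] 
 [[-1.    -0.009 -0.001]
 [-0.009  1.     0.001]
 [ 0.001  0.001 -1.   ]] [-0.314  0.361 -0.012  1.2    0.    -0.323] [ 0.65  0.68 -0.39] 0.9973151276622574
```

View pics/w6.png

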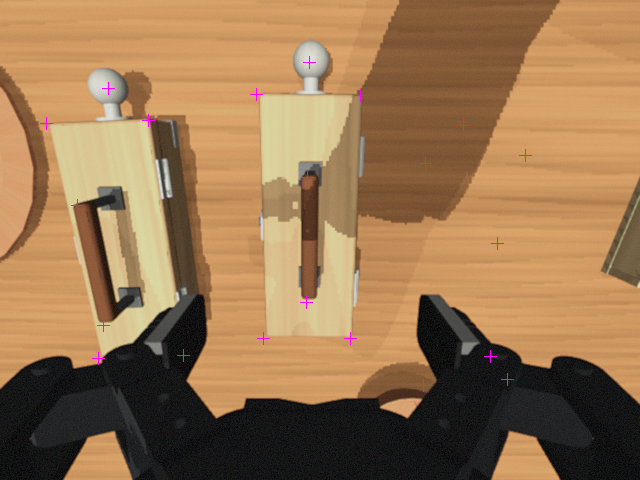

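Seen from above, B's bar runs (310,177) to (309,297), parallel to the tool and about 1 mm to the right of it. C still stands on its markers. Grasping B.

>>> {"name": "drive_tool", "arguments": {
  "plan": [
    [[0, -0.1, 4], 0],
    [[0, -0.1, 8], 0],
    [[0, -0.1, 10.5], 0],
    [[0, -0.1, 11.9], 0],
    [[0, -0.1, 11.9], 0],
    [[0, -0.1, 11.9], 0]
  ]
}}

```text
clock: 28.1
ee_pos: [0.5654, -0.0993, 0.0907]
ee_rot: [-0.015, 3.141, 0.0]
contact_force: [-0.5, -0.2, 0.8]
gripper_width: 1.002
```

>>> {"name": "drive_tool", "arguments": {
  "plan": [
    [[0, 0, 0], 0],
    [[0, 0, 0], 0],
    [[0, 0, 0], 0],
    [[0, 0, 0], 0],
    [[0, 0, 0], 0],
    [[0, 0, 0], 0],
    [[0, 0, 0], 0],
    [[0, 0, 0], 0],
    [[0, 0, 0], 0]
  ],
  "fingers": -1
}}

```text
clock: 29.0
ee_pos: [0.5654, -0.0999, 0.0906]
ee_rot: [-0.013, 3.141, 0.0]
contact_force: [-1.2, 2.0, 5.1]
gripper_width: 0.127
```

>>> {"name": "drive_tool", "arguments": {
  "plan": [
    [[0, 0, -0.5], 0],
    [[0, 0, -1.5], 0],
    [[0, 0, -3], 0],
    [[0, 0, -5], 0],
    [[0, 0, -7], 0],
    [[0, 0, -8.5], 0],
    [[0, 0, -9], 0],
    [[0, 0, -9], 0],
    [[0, 0, -9], 0]
  ]
}}

```text
clock: 29.9
ee_pos: [0.5649, -0.1, 0.1795]
ee_rot: [0.013, -3.14, -0.001]
contact_force: [-0.1, -0.2, -8.1]
gripper_width: 0.127
```

```bash
python3 go.py .5101 .2712 .18 -.1625
```

```text
29.9 [ 0.5649 -0.1     0.1795] yaw 0.0082 shift cm [ 5.180e+00  3.716e+01 -3.000e-02] turn 0.1707 F [-0.1  -0.22 -8.15] 0.12700173658583774
```

>>> {"name": "drive_tool", "arguments": {
  "plan": [
    [[0.1, 0.7, 0], 0.005],
    [[0.3, 2, 0], 0.012],
    [[0.6, 4.5, 0], 0.025],
    [[1.1, 7.5, 0], 0.04],
    [[1.6, 11, 0], 0.06],
    [[2.2, 15, 0], 0.08],
    [[2.7, 19, 0], 0.1],
    [[3.3, 23, 0], 0.12],
    [[3.8, 27, 0], 0.135],
    [[4.3, 30.5, 0], 0.15],
    [[4.7, 33.5, 0], 0.16],
    [[5, 35.6, 0], 0.165],
    [[5.1, 36.7, 0], 0.17],
    [[5.2, 37.2, 0], 0.17],
    [[5.2, 37.2, 0], 0.17],
    [[5.2, 37.2, 0], 0.17]
  ]
}}

```text
clock: 31.5
ee_pos: [0.5103, 0.2708, 0.1802]
ee_rot: [-0.255, -3.131, 0.001]
contact_force: [0.1, -0.5, -7.6]
gripper_width: 0.124
```

```bash
python3 go.py .5101 .2712 .0982 -.1625
```

```text
31.5 [0.5103 0.2708 0.1802] yaw -0.1625 shift cm [0.03 0.04 8.2 ] turn 0.0 F [ 0.08 -0.49 -7.61] 0.12362968149629103
```

>>> {"name": "drive_tool", "arguments": {
  "plan": [
    [[0, 0, 1], 0],
    [[0, 0, 3], 0],
    [[0, 0, 5], 0],
    [[0, 0, 6.5], 0],
    [[0, 0, 7.3], 0],
    [[0, 0, 7.7], 0],
    [[0, 0, 7.9], 0],
    [[0, 0, 8.05], 0],
    [[0, 0, 8.15], 0],
    [[0, 0, 8.25], 0],
    [[0, 0, 8.27], 0],
    [[0, 0, 8.27], 0],
    [[0, 0, 8.27], 0]
  ]
}}

```text
clock: 32.8
ee_pos: [0.5106, 0.2717, 0.0985]
ee_rot: [0.254, 3.13, 0.001]
contact_force: [-3.3, -0.5, 6.0]
gripper_width: 0.126
```

>>> {"name": "drive_tool", "arguments": {
  "plan": [
    [[0, 0, 0], 0],
    [[0, 0, 0], 0],
    [[0, 0, 0], 0],
    [[0, 0, 0], 0],
    [[0, 0, 0], 0],
    [[0, 0, 0], 0]
  ],
  "fingers": 1
}}

```text
clock: 33.4
ee_pos: [0.5103, 0.2715, 0.0976]
ee_rot: [0.254, 3.131, -0.0]
contact_force: [0.8, -0.0, 0.1]
gripper_width: 0.999
```

>>> {"name": "drive_tool", "arguments": {
  "plan": [
    [[0, 0, -3], 0],
    [[0, 0, -7], 0],
    [[0, 0, -11], 0],
    [[0, 0, -15], 0],
    [[2, -4, -15], 0],
    [[4, -8, -15], 0],
    [[6, -12, -15], 0],
    [[8, -16, -15], 0],
    [[8, -20, -15], 0],
    [[8, -24, -15], 0],
    [[8, -24, -15], 0],
    [[8, -24, -15], 0],
    [[8, -24, -15], 0]
  ]
}}

```text
clock: 34.7
ee_pos: [0.3928, 0.048, 0.2476]
ee_rot: [0.253, 3.131, 0.0]
contact_force: [0.7, 0.2, 0.4]
gripper_width: 1.002
```

Run:
```python
from h import *
import cv2
S,D=ctrl.camera_model("scene"),ctrl.camera_model("side")
a=ctrl.get_image("scene")[:,:,::-1].copy(); b=ctrl.get_image("side")[:,:,::-1].copy()
L=np.array([(-.126,0,.034),(-.1,.038,.058),(-.1,-.038,.058),(.1,-.038,.058),(.1,.038,.058)])
for x,y,t,z in [(.5264,.3704,-.162,.008),(.5106,.2717,-.162,.008),(.5856,-.2533,.0425,0)]:
    c,s=np.cos(t),np.sin(t); W=np.c_[x+c*L[:,0]-s*L[:,1],y+s*L[:,0]+c*L[:,1],L[:,2]+z]
    for m,im in((S,a),(D,b)):
        for u in proj(m,W): im[int(round(u[1])),int(round(u[0]))]=(255,0,255)
c=np.zeros((600,800,3),np.uint8)
c[:,:400]=cv2.resize(a[130:430,225:425],(400,600),interpolation=2); c[:,400:]=cv2.resize(b[130:430,210:410],(400,600),interpolation=2)
cv2.imwrite("pics/fin.png",c); o=ctrl.get_obs(); print(o["clock"],o["ee_pos"],o["contact_force"])
```

```text
34.8 [0.39279574 0.04835454 0.24751506] [-0.27946564  0.49947794 -0.21435822]
```

The picture allowance is spent, so I check by numbers: the untouched things against the first image, and the handle bars where they should lie in the tray.

Run:
```python
from h import *
import cv2
for n in("scene","side"):
    m=ctrl.camera_model(n); im=ctrl.get_image(n)[:,:,::-1].astype(int); r=cv2.imread(f"pics/{n}0.png").astype(int)
    d=np.abs(im-r).max(2)>40
    for k,(x,y,w) in dict(C=(.58,-.253,.13),plate=(.52,-.42,.1),bowl=(.745,.02,.06),block=(.305,-.355,.05)).items():
        q=proj(m,[[x+i*w,y+j*min(w,.06),.03] for i in(-1,1) for j in(-1,1)]).astype(int); a,b=q.min(0),q.max(0)
        print(n,k,a,b,"changed frac",d[a[1]:b[1],a[0]:b[0]].mean().round(3))
    for x,y in[(.5264,.3704),(.5106,.2717)]:
        c,s=np.cos(-.162),np.sin(-.162); P=[[x+c*t,y+s*t,.107] for t in np.linspace(-.04,.04,7)]
        print(n,"bar BGR",[im[int(round(v)),int(round(u))].tolist() for u,v in proj(m,P)])
```

```text
scene C [228 304] [326 382] changed frac 0.083
scene plate [181 341] [265 413] changed frac 0.0
scene bowl [347 276] [403 325] changed frac 0.192
scene block [156 299] [204 342] changed frac 0.0
scene bar BGR [[57, 86, 131], [53, 82, 128], [54, 83, 129], [49, 75, 124], [48, 75, 125], [52, 79, 130], [53, 83, 128]]
scene bar BGR [[48, 73, 124], [47, 72, 122], [49, 76, 126], [48, 74, 123], [53, 80, 128], [51, 78, 128], [55, 84, 128]]
side C [301 298] [448 355] changed frac 0.022
side plate [301 362] [434 433] changed frac 0.0
side bowl [377 223] [442 256] changed frac 0.246
side block [204 359] [268 411] changed frac 0.0
side bar BGR [[28, 40, 68], [32, 47, 72], [28, 42, 70], [24, 36, 68], [27, 39, 67], [23, 38, 66], [30, 37, 64]]
side bar BGR [[28, 41, 70], [31, 45, 73], [24, 41, 70], [33, 46, 76], [30, 45, 75], [35, 46, 73], [23, 38, 66]]
```

Run:
```python
import cv2,numpy as np
from workcell import ctrl
for n,R in(("scene",dict(bowl=(290,332,378,405),C=(312,372,235,275),hammer=(130,182,385,425))),("side",dict(bowl=(222,262,412,456),C=(312,352,304,436),hammer=(148,160,218,280)))):
    d=np.abs(ctrl.get_image(n)[:,:,::-1].astype(int)-cv2.imread(f"pics/{n}0.png")).max(2)>40
    for k,(a,b,c,e) in R.items(): print(n,k,d[a:b,c:e].mean().round(3))
```

```text
scene bowl 0.0
scene C 0.0
scene hammer 0.0
side bowl 0.0
side C 0.0
side hammer 0.258
```

```bash
python3 -c "
from workcell import ctrl
print(ctrl.close_job(), ctrl.get_obs()['clock'])"
```

```text
the job is handed in; nothing more can be done
the job is handed in; nothing more can be done
```

I felt all three boxes in order from left to right and handed the job in at about 35 s. A and B are full and now stand side by side in the tray. C is empty and still stands in its place on the bench.

| Box | Force at the knob | Weight when carried | Result |
|---|---|---|---|
| A | about 3.7 N | about 8 N | full, left slot of the tray |
| B | about 4.4 N | about 8 N | full, right slot of the tray |
| C | about 2.1 N | not carried | empty, left standing |

- **Reading for C:** it came out above the roughly 1.1 to 1.5 N an empty box should give, and single readings varied by about 0.5 N. I judged it empty because it was under half of B's reading, and two full boxes cannot differ that much.
- **Boxes in the tray:** each came down at the height expected for the tray floor. In both fixed cameras, the handle-bar colour lies where A and B should be.
- **Other things:** C, the plate, the bowl and the punch block show no change from the first pictures in either camera. The hammer head is unchanged in the scene view.
- **One check disagreed:** the strip of the side view that holds the hammer changed by about 26%. I put that down to the arm standing in front of it, as the arm never went near the hammer, but I did not confirm it.
- **Not checked by eye:** the picture allowance was used up before the last look, so the final checks are by numbers only.

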